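Snap the food box lid shut all round

ROBOT

A 6-joint arm with a two-finger parallel gripper is mounted at the origin on a cart in front of the work surface, level with it; the furniture and walls round the work are solid. World frame = base frame: x ahead of the robot, y to its left, z up, the work surface at z = 0. Lengths are in m, angles in rad, forces in N, time in s.
With the tool pointing down it reaches from about 0.35 to 0.975 m from the base axis. Payload 4.9 kg.
Tool frame: the origin (TCP) lies on the centre line of the jaws, within the pads' length; the fingertips stand 8 mm ahead of it and the grasp point (between the pads) lies 11 mm behind it; z points along the fingers, y is the direction in which the jaws open and shut (so a half turn about z gives the same grasp; the last joint's range is limited). The gripper opens to 85 mm and grips with 20 to 120 N. Pads are 22 mm wide; open, the fingers measure 114 mm over their backs; the gripper's body (76 mm by 85 mm) begins 54 mm behind the grasp point. The pads swing forward as they close: fully open they stand 13 mm farther back than shut.
Start: joints at [1.162, 0.053, 1.613, -0, 1.476, -0.119], TCP at [0.179, 0.599, 0.239] pointing down, gripper open.
Joint ranges: [-3.01, 3.01], [-1.01, 2.22], [0.06, 2.58], [-1.02, 4.17], [0.09, 2.62], [-3.14, 3.14]. Speed limits (rad/s): [2.57, 2.57, 3.14, 3.14, 3.14, 3.14].

INTERFACE

Orientations are given as a rotation vector (axis times angle).
In Python, from station import get_obs, get_image, calibration, finish_job gives the robot as it stands. The module is installed in compiled form; this text tells all that it offers.
- The arm moves only by the shell command python3 -m jog 'ROWS' [FORCE]. ROWS is JSON, a list of rows, each a list of 7 numbers: the shift along the tool's x, y, z in cm, then the turn, a rotation vector about the tool's x, y, z in rad, then the closure in counts, from 0 (fully open) to 255 (shut). In form: [[dx, dy, dz, ax, ay, az, jaw], ...]. A call has 1 to 8 rows; each row is the pose to reach, as a shift and turn from the pose measured when the call began, along the tool's axes at that moment; what a row does not reach only later rows make up. A row lasts 1/12 s, in which the tool goes at most 41.7 mm and 7.16 degrees, less where a joint would pass 70% of its speed; a pose out of reach is approached as far as the arm can. A call with a gripper value outside its range is refused whole. The fingers move at their own pace and stop on an object; FORCE is the grip in N (left out, the last holds). Time passes only in rows, so rows that repeat a pose let the fingers close. It gives the time, the measured TCP pose, the force and the opening at its end, in the units of the state.
- get_obs(): the state, without advancing time (a new reading comes with each control period).
- get_image(name): name is "side" or "top"; returns the picture (400x640x3 uint8, red, green, blue); there is no depth.
- calibration(name): a dict with "vfov" (degrees; the focal length in pixels is half the picture's height over the tangent of half this angle, whatever the lens; pixels are square), "cx", "cy" (the principal point, pixels), "dist_coeffs" ([k1, k2, p1, p2, k3] as OpenCV has them; the pictures are not rectified), "R" (3x3) and "t" (3): a world point X has camera coordinates R X + t. Camera axes: x right, y down, z forward; pixel columns grow to the right and rows downward; lengths in m; the calibration is good to about 2 mm. A picture is of the moment at which its call begins. calibration takes no time and is no camera call.
- finish_job(): hands the job in, once; it reports no verdict.
The state is a dict: "t": time; "q": joint angles; "dq": joint speeds; "effort": joint torques, N m; "tool_pos": TCP position; "tool_rot": TCP orientation; "contact_force": force on the tool from outside, world axes, zero at the start; "wrist_torque": the same for the moment, N m; "opening": finger opening in m.
Only numpy, scipy, OpenCV 4.12 (cv2) and the standard library are available. Lean on these libraries where they do the work, as an engineer would, in place of code of your own. Each camera call takes 0.05 s, during which the arm holds its last target. There are 200 camera calls.

TASK

The lid of the white food box is on, but the four straight sections of its rim stand sprung up. Press each section down with the fingertips, one after another round the lid, until all four have clicked shut; leave the box standing where it is, do not pick it up or push it along, and do not move the other things on the worktop.

Things in the scene. Friction and masses are not known exactly. Their poses are not given: they have to be found in the camera images.
- food_box: plain white plastic food box with a grey clip-on lid, 136 x 186 x 70 mm over the shut lid, 0.6 to 1.0 kg, standing loose on the worktop. Origin at the centre of its underside, z up, y along its long side, x across it to the far side. The lid's panel and corners are already down (top at 70 mm); the four straight rim sections between the corners stand up.
- rim_near (a joint): hinge angle of the rim section on the box's near (-x) side (123 x 29 x 4 mm, tilting about its inner edge, 37.5 mm from the lid's centre). 0 = sprung up, outer edge 7 mm high; 0.25 = flush, clicked shut. Snaps at 0.125: short of that it springs back up; past it, it pulls itself shut and stays. Pressed on its finger spot it takes about 9 N to start, falling to none at half-way.
- rim_near_spot (a point): finger spot of the near (-x) rim section: on its top face, half-way along, 21 mm outward from its hinge and 8 mm in from the outer edge, amid three fine ribs. Moves with the section (5 mm lower when shut, then 70 mm above the worktop). Its -x axis points outward from the box, z is straight up when it is sprung up.
- rim_far (a joint): hinge angle of the rim section on the box's far (+x) side (123 x 29 x 4 mm, tilting about its inner edge, 37.5 mm from the lid's centre). 0 = sprung up, outer edge 7 mm high; 0.25 = flush, clicked shut. Snaps at 0.125: short of that it springs back up; past it, it pulls itself shut and stays. Pressed on its finger spot it takes about 9 N to start, falling to none at half-way.
- rim_far_spot (a point): finger spot of the far (+x) rim section: on its top face, half-way along, 21 mm outward from its hinge and 8 mm in from the outer edge, amid three fine ribs. Moves with the section (5 mm lower when shut, then 70 mm above the worktop). Its -x axis points outward from the box, z is straight up when it is sprung up.
- rim_left (a joint): hinge angle of the rim section on the box's left (+y) side (73 x 29 x 4 mm, tilting about its inner edge, 62.5 mm from the lid's centre). 0 = sprung up, outer edge 7 mm high; 0.25 = flush, clicked shut. Snaps at 0.125: short of that it springs back up; past it, it pulls itself shut and stays. Pressed on its finger spot it takes about 9 N to start, falling to none at half-way.
- rim_left_spot (a point): finger spot of the left (+y) rim section: on its top face, half-way along, 21 mm outward from its hinge and 8 mm in from the outer edge, amid three fine ribs. Moves with the section (5 mm lower when shut, then 70 mm above the worktop). Its -x axis points outward from the box, z is straight up when it is sprung up.
- rim_right (a joint): hinge angle of the rim section on the box's right (-y) side (73 x 29 x 4 mm, tilting about its inner edge, 62.5 mm from the lid's centre). 0 = sprung up, outer edge 7 mm high; 0.25 = flush, clicked shut. Snaps at 0.125: short of that it springs back up; past it, it pulls itself shut and stays. Pressed on its finger spot it takes about 9 N to start, falling to none at half-way.
- rim_right_spot (a point): finger spot of the right (-y) rim section: on its top face, half-way along, 21 mm outward from its hinge and 8 mm in from the outer edge, amid three fine ribs. Moves with the section (5 mm lower when shut, then 70 mm above the worktop). Its -x axis points outward from the box, z is straight up when it is sprung up.
- salt_mill: small clear salt mill with a grey top, 44 mm across, 90 mm tall, loose, near the box's near right corner; origin at the centre of its underside. To be left alone.
- fish_tin: flat round food tin, 86 mm across, 40 mm tall, loose, at the left of the box; origin at the centre of its underside. To be left alone.
- tape_ring: roll of beige tape lying flat, 104 mm across, 25 mm tall, loose, behind the box; origin at the centre of its underside. To be left alone.
- teaspoon: steel teaspoon, 130 x 26 x 11 mm, lying loose in front of the box; origin at the centre of its underside. To be left alone.
- white_mug: white mug with a handle, 84 x 122 x 93 mm, loose, to the right; origin at the centre of its underside. To be left alone.
- kitchen_timer: white kitchen timer with a round red dial, 64 x 62 x 50 mm, loose, to the right; origin at the centre of its underside. To be left alone.

How it is judged:
At the end, for the whole second after the job is handed in: All four rim sections are clicked shut (each hinge past 0.20 of 0.25 rad), the box stands level (within 0.05 rad) and at rest on the worktop within 40 mm of where it started, and the loose things round it are within 30 mm of where they started (value of joint each of rim_near, rim_far, rim_left, rim_right above 0.2 rad and angle between food_box's own z axis and vertical below 0.05 rad and height (world z) of food_box below 0.006 m and distance of food_box from where it was at the start of the episode below 0.04 m and linear speed of food_box below 0.02 m/s and distance of each of salt_mill, fish_tin, tape_ring, teaspoon, white_mug, kitchen_timer from where it was at the start of the episode below 0.03 m); the robot touches nothing.
It fails at once if the food box was lifted off the worktop (over 12 mm) or tipped (over 0.15 rad) (height (world z) of food_box above 0.012 m or angle between food_box's own z axis and vertical above 0.15 rad).
It fails at once if the food box was pushed more than 40 mm from its place (distance of food_box from where it was at the start of the episode above 0.04 m).
It fails at once if one of the other loose things was moved more than 30 mm (distance of any of salt_mill, fish_tin, tape_ring, teaspoon, white_mug, kitchen_timer from where it was at the start of the episode above 0.03 m).
It also fails if it takes over 48 s, if anything falls off the work surface, if the arm or the gripper's body presses on something with over 40 N, if the wrist force passes 120 N, or if a joint passes its speed limit or range.

## Working session

There is one attempt and no reset: what is moved stays moved. The work goes in short steps, Python scripts to look and compute and a shell command to move; the robot and the scene stay as the last step left them, time stands still between calls to the robot, and variables do not carry over. Pictures are saved under pics/ and viewed, about 8 in all and at most 12, crops included, and the job is handed in when it is done.

```bash
mkdir -p pics
python3 - <<'E'
from station import *
import cv2
for n in("top","side"):
    cv2.imwrite(f"pics/{n}0.png",get_image(n)[:,:,::-1]); print(n,calibration(n))
o=get_obs();print(o)
E
```

```text
top {'vfov': 45.59762735618195, 'cx': 313.64660188497635, 'cy': 196.42596295952748, 'dist_coeffs': array([-0.08043639,  0.        ,  0.        ,  0.        ,  0.        ]), 'R': array([[-0.02407927, -0.99922387, -0.03117457],
       [-0.99332797,  0.02743188, -0.11201353],
       [ 0.11278177,  0.02826937, -0.99321756]]), 't': array([0.11720697, 0.56133983, 1.31083361])}
side {'vfov': 43.62523702013011, 'cx': 321.5986574706836, 'cy': 201.31968626412745, 'dist_coeffs': array([-0.01213355,  0.        ,  0.        ,  0.        ,  0.        ]), 'R': array([[ 0.29625892, -0.95491872,  0.01899701],
       [-0.64787299, -0.21553431, -0.73061997],
       [ 0.7017772 ,  0.20414503, -0.68252001]]), 't': array([-0.07127219,  0.41442356,  1.32486286])}
{'t': 0.1, 'q': array([ 1.16198385e+00,  5.32937780e-02,  1.61417557e+00, -4.35476610e-05,
        1.47596031e+00, -1.18985693e-01]), 'dq': array([ 0.00034631, -0.00049859, -0.00166767,  0.00174876,  0.00219037,
        0.00018111]), 'effort': array([-8.78288375e-06, -3.94908071e+01, -3.71363068e+01, -6.11117207e-05,
        3.98165721e-03, -1.32191857e-05]), 'tool_pos': array([0.17839966, 0.59842683, 0.23817283]), 'tool_rot': array([-4.53597316e-01, -3.10823075e+00,  2.80303655e-03]), 'contact_force': array([-0.09300625, -0.10155538, -0.55054896]), 'wrist_torque': array([ 0.00369285, -0.0329296 , -0.00313772]), 'opening': 0.0852383841151929}
```

View pics/top0.png

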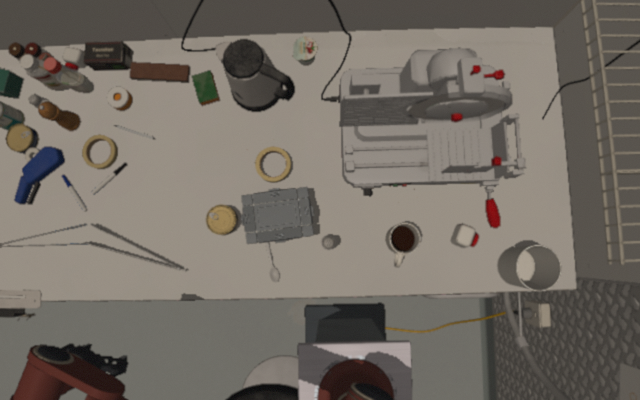

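View pics/side0.png

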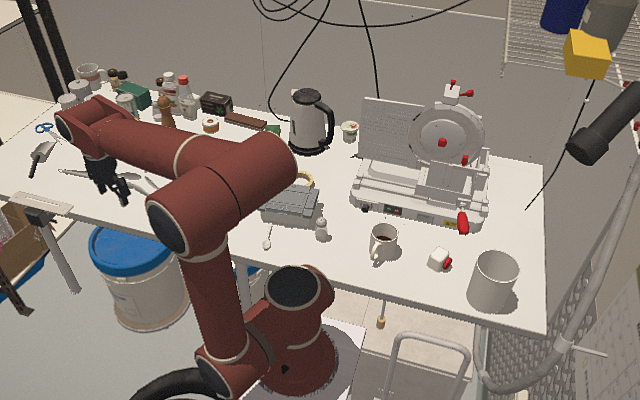

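The top picture shows the box at about (281,215), the tape at (273,164), the tin at (222,220), the spoon at (274,262) and the mill at (330,241). In the side picture the arm hides part of the box. I'll enlarge the top view.

```bash
cat > h.py <<'E'
import numpy as np,cv2
from station import *
def cam(n):
    c=calibration(n);f=200/np.tan(np.radians(c['vfov']/2))
    return np.array([[f,0,c['cx']],[0,f,c['cy']],[0,0,1]]),c['dist_coeffs'],c['R'],c['t']
def ray(n,uv,z):
    K,d,R,t=cam(n);p=cv2.undistortPoints(np.array([[uv]],float),K,d)[0,0]
    v=R.T@np.array([*p,1]);o=-R.T@t
    return o+v*(z-o[2])/v[2]
def proj(n,X):
    K,d,R,t=cam(n);return cv2.projectPoints(np.array(X,float).reshape(-1,3),cv2.Rodrigues(R)[0],t,K,d)[0][:,0]
E
python3 - <<'E'
from h import *
im=cv2.imread('pics/top0.png')[175:255,200:350]
cv2.imwrite('pics/c.png',cv2.resize(im,None,fx=5,fy=5,interpolation=cv2.INTER_CUBIC))
E
```

```text
(no output)
```

View pics/c.png

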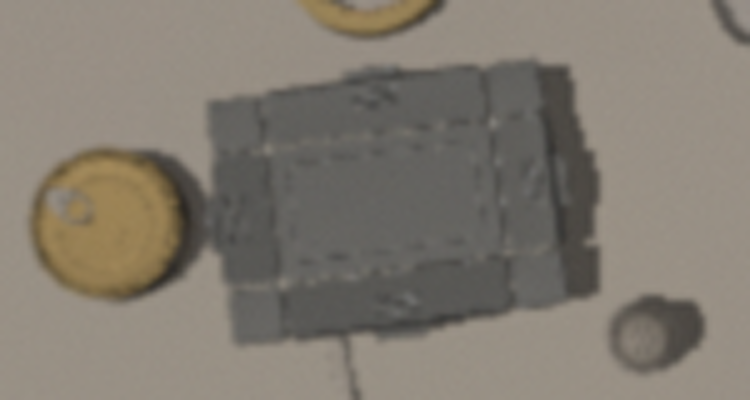

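The crop shows the lid corners at about (208,100), (538,62), (566,302) and (234,344). The ribs are at far (375,95), near (398,302), left (232,215) and right (537,178), in crop pixels at 5x.

Run:
```python
from h import *
f=lambda x,y:(200+(x+.5)/5-.5,175+(y+.5)/5-.5)
C=np.array([ray('top',f(*p),.07)[:2] for p in [(208,100),(538,62),(566,302),(234,344)]]) # FL,FR,NR,NL
M=np.array([[.068,.093],[.068,-.093],[-.068,-.093],[-.068,.093]])
c=C.mean(0);A=M.T@(C-c);th=np.arctan2(A[0,1]-A[1,0],A[0,0]+A[1,1])
R=np.array([[np.cos(th),-np.sin(th)],[np.sin(th),np.cos(th)]])
print(C,'sides',[np.linalg.norm(C[i]-C[i-1]) for i in range(4)],'c',c,'th',th)
print('resid',C-c-M@R.T)
for n,m,p in[('far',(.0585,0),(375,95)),('near',(-.0585,0),(398,302)),('left',(0,.0835),(232,215)),('right',(0,-.0835),(537,178))]:
    print(n,c+R@m,ray('top',f(*p),.075)[:2])
r=cv2.Rodrigues(get_obs()['tool_rot'])[0];print(r)
print('mill',ray('top',f(640,338),.09),'tin',ray('top',f(108,222),.04))
```

```text
[[0.57064336 0.30199449]
 [0.58663978 0.11875192]
 [0.4543637  0.10647304]
 [0.43581241 0.28873254]] sides [np.float64(0.13548160197404965), np.float64(0.18393945382543142), np.float64(0.1328447668214101), np.float64(0.1832011859802172)] c [0.51186481 0.203988  ] th 0.09462056551751369
resid [[-0.00013069 -0.00100211]
 [-0.00170744  0.00092332]
 [ 0.00140812  0.00149364]
 [ 0.00043001 -0.00141485]]
far [0.57010313 0.20951504] [0.57022931 0.2085788 ]
near [0.45362649 0.19846095] [0.45645171 0.1977583 ]
left [0.50397578 0.28711449] [0.50619852 0.28828412]
right [0.51975384 0.12086151] [0.52213197 0.12053211]
[[-9.58294522e-01  2.85781615e-01 -6.90466827e-04]
 [ 2.85782396e-01  9.58293025e-01 -1.70285763e-03]
 [ 1.75024139e-04 -1.82916241e-03 -9.99998312e-01]]
mill [0.43348936 0.06667584 0.09      ] tin [0.50653869 0.36496293 0.04      ]
```

```bash
python3 -m jog '[[-40.3,-20.7,6,0,0,-0.384,255],[-40.3,-20.7,6,0,0,-0.384,255],[-40.3,-20.7,6,0,0,-0.384,255],[-40.3,-20.7,6,0,0,-0.384,255],[-40.3,-20.7,6,0,0,-0.384,255],[-40.3,-20.7,6,0,0,-0.384,255],[-40.3,-20.7,6,0,0,-0.384,255],[-40.3,-20.7,6,0,0,-0.384,255]]' 30
cat > g.py <<'E'
import sys
from h import *
o=get_obs();R=cv2.Rodrigues(o['tool_rot'])[0]
B=cv2.Rodrigues(np.array([0,0,.0946]))[0]@np.diag([-1,1,-1.])
print(o['t'],o['tool_pos'].round(4),o['contact_force'].round(1),o['opening'],'turn',cv2.Rodrigues(R.T@B)[0].ravel().round(3))
for n,p in dict(left=(.505,.2847),near=(.458,.1985),right=(.521,.1237),far=(.567,.209)).items():
    print(n,(100*R.T@(np.array([*p,.095])-o['tool_pos'])).round(2),'to z .095')
E
python3 g.py
```

```text
t: 0.77
tool_pos: [0.4137, 0.372, 0.195]
tool_rot: [0.148, -3.137, 0.003]
contact_force: [-0.0, 1.0, 0.4]
opening: -0.0003
0.7667 [0.4137 0.372  0.195 ] [-0.   1.   0.4] -0.00025921831286714584 turn [-0.002 -0.001 -0.   ]
left [-8.28 -9.54 10.01] to z .095
near [ -2.79 -17.68  10.03] to z .095
right [ -8.36 -25.72  10.04] to z .095
far [-13.74 -17.66  10.02] to z .095
```

```bash
python3 -m jog '[[-8.3,-9.5,5,0,0,0,255],[-8.3,-9.5,5,0,0,0,255],[-8.3,-9.5,5,0,0,0,255],[-8.3,-9.5,5,0,0,0,255],[-8.3,-9.5,9,0,0,0,255],[-8.3,-9.5,9,0,0,0,255],[-8.3,-9.5,9,0,0,0,255]]'
python3 g.py
python3 - <<'E'
from h import *
for n in('top','side'):
    im=get_image(n); cv2.imwrite(f'pics/{n}1.png',im[:,:,::-1])
a=cv2.imread('pics/top1.png')[170:270,200:350];b=cv2.imread('pics/side1.png')[140:240,220:370]
cv2.imwrite('pics/d.png',cv2.resize(np.hstack([a,b]),None,fx=2.66,fy=2.66,interpolation=cv2.INTER_CUBIC))
E
```

```text
t: 1.35
tool_pos: [0.5029, 0.2843, 0.1024]
tool_rot: [0.147, -3.131, 0.006]
contact_force: [-0.4, 0.1, 0.1]
opening: -0.0002
1.35 [0.5029 0.2843 0.1024] [-0.4  0.1  0.1] -0.0001674749294099553 turn [-0.003 -0.008 -0.   ]
left [-0.21  0.02  0.73] to z .095
near [ 5.27 -8.12  0.8 ] to z .095
right [ -0.29 -16.16   0.79] to z .095
far [-5.68 -8.1   0.72] to z .095
```

View pics/d.png

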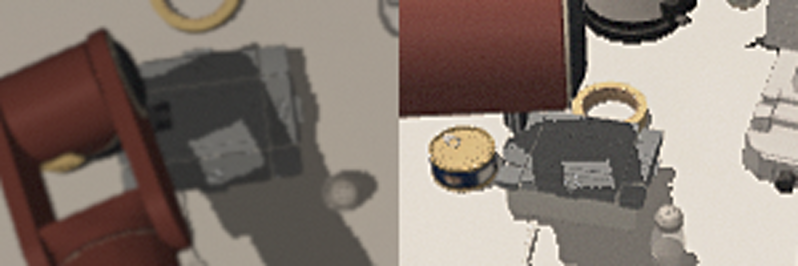

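In both views the fingers stand over the left section, and nothing has moved. I'll press down in small steps.

```bash
python3 -m jog '[[-0.2,0,1.0,0,0.0,0,255],[-0.2,0,1.4,0,0,0,255],[-0.2,0,1.7,0,0,0,255],[-0.2,0,1.7,0,0,0,255],[-0.2,0,1.7,0,0,0,255]]';python3 -m jog '[[0,0,0.2,0,0,0,255],[0,0,0.4,0,0,0,255],[0,0,0.4,0,0,0,255],[0,0,0.4,0,0,0,255]]'
```

```text
t: 1.87
tool_pos: [0.5071, 0.2862, 0.0893]
tool_rot: [0.15, -3.138, 0.002]
contact_force: [-0.5, 0.5, -0.3]
opening: 0.0
t: 2.2
tool_pos: [0.5071, 0.2862, 0.0853]
tool_rot: [0.15, -3.138, 0.002]
contact_force: [-0.2, 0.3, 0.1]
opening: -0.0004
```

```bash
for i in 1 2 3; do python3 -m jog '[[0,0,0.1,0,0,0,255],[0,0,0.2,0,0,0,255],[0,0,0.2,0,0,0,255]]' | egrep 'pos|force'; done
```

```text
tool_pos: [0.5073, 0.2865, 0.0843]
contact_force: [-3.5, 0.5, 5.5]
tool_pos: [0.5072, 0.2868, 0.0828]
contact_force: [-2.6, 0.4, 2.6]
tool_pos: [0.507, 0.2865, 0.0802]
contact_force: [-0.2, 0.1, 0.1]
```

The force rose to 5.5 N and then fell to nothing, so the section snapped. I'll go on down to feel the flush stop.

```bash
for i in 1 2; do python3 -m jog '[[0,0,0.1,0,0,0,255],[0,0,0.2,0,0,0,255],[0,0,0.2,0,0,0,255]]' | egrep 'pos|force'; done; python3 -m jog '[[0,0,-1.5,0,0,0,255],[0,0,-2.5,0,0,0,255],[0,0,-2.5,0,0,0,255],[0,0,-2.5,0,0,0,255]]'; python3 g.py
```

```text
tool_pos: [0.5071, 0.2864, 0.0781]
contact_force: [-0.4, -0.7, 0.3]
tool_pos: [0.5072, 0.2864, 0.0779]
contact_force: [-6.1, -2.8, 11.0]
t: 3.78
tool_pos: [0.5078, 0.2867, 0.1036]
tool_rot: [-0.15, 3.138, -0.001]
contact_force: [0.2, -1.0, 0.2]
opening: 0.0
3.7833 [0.5078 0.2867 0.1036] [ 0.2 -1.   0.2] 4.951850009537318e-05 turn [-0.001  0.     0.001]
left [ 0.3  -0.18  0.86] to z .095
near [ 5.8  -8.31  0.87] to z .095
right [  0.25 -16.35   0.87] to z .095
far [-5.15 -8.3   0.87] to z .095
```

Left is shut: the tip stopped at 70 mm with a firm 11 N. Next is near.

```bash
python3 -m jog '[[5.8,-8.3,0,0,0,0,255],[5.8,-8.3,0,0,0,0,255],[5.8,-8.3,0,0,0,0,255],[5.8,-8.3,0,0,0,0,255],[5.8,-8.3,0,0,0,0,255],[5.8,-8.3,1,0,0,0,255],[5.8,-8.3,1.6,0,0,0,255],[5.8,-8.3,1.6,0,0,0,255]]'; python3 g.py
```

```text
t: 4.45
tool_pos: [0.457, 0.1988, 0.0853]
tool_rot: [0.151, -3.134, 0.002]
contact_force: [0.1, 1.0, -0.6]
opening: -0.0002
4.45 [0.457  0.1988 0.0853] [ 0.1  1.  -0.6] -0.00017464381283845354 turn [-0.001 -0.004  0.002]
left [-5.6   8.08 -1.  ] to z .095
near [-0.1  -0.05 -0.97] to z .095
right [-5.65 -8.1  -0.98] to z .095
far [-11.05  -0.05  -1.01] to z .095
```

```bash
for i in 1 2 3 4; do python3 -m jog '[[0,0,0.1,0,0,0,255],[0,0,0.2,0,0,0,255],[0,0,0.2,0,0,0,255]]' | egrep 'pos|force'; done
```

```text
tool_pos: [0.4572, 0.1992, 0.0838]
contact_force: [-2.9, -0.6, 6.1]
tool_pos: [0.4576, 0.1995, 0.0826]
contact_force: [-1.3, -2.0, 4.2]
tool_pos: [0.4575, 0.1998, 0.0801]
contact_force: [-0.7, -0.6, 0.7]
tool_pos: [0.4575, 0.1999, 0.0781]
contact_force: [-0.9, -0.5, 2.2]
```

```bash
python3 -m jog '[[0,0,0.1,0,0,0,255],[0,0,0.1,0,0,0,255],[0,0,0.1,0,0,0,255]]' | egrep 'pos|force'; python3 -m jog '[[0,0,-1.5,0,0,0,255],[0,0,-2.5,0,0,0,255],[0,0,-2.5,0,0,0,255],[0,0,-2.5,0,0,0,255]]'|egrep 'pos|force'; python3 g.py
```

```text
tool_pos: [0.4575, 0.1999, 0.078]
contact_force: [-2.9, -1.1, 7.0]
tool_pos: [0.4583, 0.2001, 0.1036]
contact_force: [0.4, 0.8, -0.8]
6.0333 [0.4583 0.2001 0.1036] [ 0.4  0.8 -0.8] 1.2356015370571936e-06 turn [-0.001 -0.003  0.003]
left [-5.48  7.96  0.84] to z .095
near [ 0.04 -0.16  0.86] to z .095
right [-5.5  -8.22  0.85] to z .095
far [-10.91  -0.18   0.83] to z .095
```

Near is shut. Next is right.

```bash
python3 -m jog '[[-5.5,-8.2,0,0,0,0,255],[-5.5,-8.2,0,0,0,0,255],[-5.5,-8.2,0,0,0,0,255],[-5.5,-8.2,0,0,0,0,255],[-5.5,-8.2,0,0,0,0,255],[-5.5,-8.2,1,0,0,0,255],[-5.5,-8.2,1.6,0,0,0,255],[-5.5,-8.2,1.6,0,0,0,255]]'|egrep 'pos|force'; for i in 1 2 3 4; do python3 -m jog '[[0,0,0.1,0,0,0,255],[0,0,0.2,0,0,0,255],[0,0,0.2,0,0,0,255]]' | egrep 'pos|force'; done
```

```text
tool_pos: [0.5185, 0.1246, 0.0848]
contact_force: [-1.2, -1.1, -0.5]
tool_pos: [0.5184, 0.125, 0.0837]
contact_force: [-2.5, 0.1, 3.9]
tool_pos: [0.5186, 0.1252, 0.0831]
contact_force: [-3.2, -2.5, 7.8]
tool_pos: [0.5187, 0.1251, 0.0824]
contact_force: [-2.6, -2.8, 5.7]
tool_pos: [0.5187, 0.1254, 0.0808]
contact_force: [0.6, 0.2, -0.1]
```

```bash
for i in 1 2; do python3 -m jog '[[0,0,0.1,0,0,0,255],[0,0,0.2,0,0,0,255],[0,0,0.2,0,0,0,255]]' | egrep 'pos|force'; done; python3 -m jog '[[0,0,-1.5,0,0,0,255],[0,0,-2.5,0,0,0,255],[0,0,-2.5,0,0,0,255],[0,0,-2.5,0,0,0,255]]'|egrep 'pos|force'; python3 g.py
```

```text
tool_pos: [0.5182, 0.1256, 0.0782]
contact_force: [0.3, 0.1, -1.6]
tool_pos: [0.5184, 0.1256, 0.078]
contact_force: [-4.4, -0.4, 10.2]
tool_pos: [0.5192, 0.1259, 0.1036]
contact_force: [-0.1, -0.4, 0.2]
8.5333 [0.5192 0.1259 0.1036] [-0.1 -0.4  0.2] 0.00032255030237190714 turn [-0.004 -0.007  0.009]
left [-0.24 15.95  0.79] to z .095
near [5.33 7.86 0.86] to z .095
right [-0.16 -0.23  0.86] to z .095
far [-5.62  7.77  0.79] to z .095
```

Right is shut. Next is far.

```bash
python3 -m jog '[[-5.6,7.8,0,0,0,0,255],[-5.6,7.8,0,0,0,0,255],[-5.6,7.8,0,0,0,0,255],[-5.6,7.8,0,0,0,0,255],[-5.6,7.8,0,0,0,0,255],[-5.6,7.8,1,0,0,0,255],[-5.6,7.8,1.6,0,0,0,255],[-5.6,7.8,1.6,0,0,0,255]]'|egrep 'pos|force'; for i in 1 2 3 4; do python3 -m jog '[[0,0,0.1,0,0,0,255],[0,0,0.2,0,0,0,255],[0,0,0.2,0,0,0,255]]' | egrep 'pos|force'; done
```

```text
tool_pos: [0.5652, 0.2079, 0.0847]
contact_force: [0.1, 0.5, -0.6]
tool_pos: [0.5655, 0.2076, 0.0839]
contact_force: [-2.4, -0.3, 7.9]
tool_pos: [0.5657, 0.2076, 0.0831]
contact_force: [-0.2, 1.6, 4.4]
tool_pos: [0.5659, 0.2074, 0.0813]
contact_force: [0.6, 0.0, 0.3]
tool_pos: [0.5652, 0.207, 0.0782]
contact_force: [-0.4, 0.5, -0.2]
```

Now feel the stop, lift away and pull the arm back to the left to clear the view.

```bash
python3 -m jog '[[0,0,0.1,0,0,0,255],[0,0,0.2,0,0,0,255],[0,0,0.2,0,0,0,255]]' | egrep 'pos|force'; python3 -m jog '[[0,0,-3,0,0,0,255],[0,0,-7,0,0,0,255],[0,0,-11,0,0,0,255],[0,3,-13,0,0,0,255],[4,7,-13,0,0,0,255],[8,11,-13,0,0,0,255],[12,15,-13,0,0,0,255],[15,19,-13,0,0,0,255]]'|egrep 'pos|force'
python3 -m jog '[[3,4,0,0,0,0,255],[6,7,0,0,0,0,255],[9,11,0,0,0,0,255],[12,15,0,0,0,0,255],[15,18,0,0,0,0,255],[15,18,0,0,0,0,255],[15,18,0,0,0,0,255],[15,18,0,0,0,0,255]]'
python3 - <<'E'
from h import *
for n in('top','side'):
    im=get_image(n); cv2.imwrite(f'pics/{n}2.png',im[:,:,::-1])
a=cv2.imread('pics/top2.png')[150:270,200:350];b=cv2.imread('pics/side2.png')[140:260,220:370]
a0=cv2.imread('pics/top0.png')[150:270,200:350]
d=np.abs(cv2.imread('pics/top2.png')[140:270,200:500].astype(int)-cv2.imread('pics/top0.png')[140:270,200:500]).astype('uint8')
h=lambda x,f:cv2.resize(x,None,fx=f,fy=f,interpolation=cv2.INTER_CUBIC)
cv2.imwrite('pics/e.png',np.vstack([np.hstack([h(a,2.6),h(b,2.6)]),h(d,2)[:, :600].copy() if 0 else cv2.copyMakeBorder(h(d,2),0,0,0,180,0)]))
E
```

```text
tool_pos: [0.5654, 0.207, 0.078]
contact_force: [-4.0, -0.1, 9.2]
tool_pos: [0.4349, 0.3457, 0.2082]
contact_force: [0.3, 0.8, -0.4]
t: 11.78
tool_pos: [0.2666, 0.5103, 0.2083]
tool_rot: [0.161, -3.128, 0.009]
contact_force: [1.1, -0.2, 0.8]
opening: -0.0001
```

View pics/e.png

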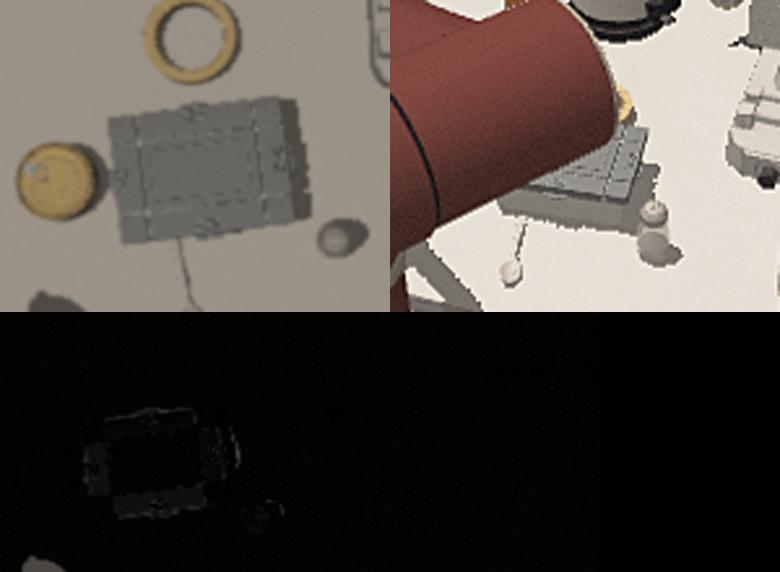

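In the last picture all four sections are flush and shaded like the corners. The difference image shows the box unmoved, and only a sub-pixel trace at the salt mill.

```bash
python3 -c "
from station import *
finish_job()"
```

```text
the job is handed in; nothing more can be done
```

I pressed the four rim sections shut one after another (left, near, right, far) with the closed fingertips, then lifted clear and handed the job in. No verdict is reported, so the result rests on my own checks.

- **Shut:** on each section the force reached about 5–8 N and then dropped to nothing. The fingertips then met a firm stop at 70 mm with 7–11 N, which is the height given for a shut section.
- **Picture:** in the last top view all four sections look flush with the corners. The box shows no visible shift from the first picture.
- **Loose things:** the only change was a faint trace, under a pixel, at the salt mill. I took it as far below the 30 mm limit and did not measure it. My comparison left out a strip of the worktop's front edge, where the teaspoon's bowl lies. The side view still shows it lying in front of the box.
- **Other limits:** about 12 s of the 48 s were used, and the gripper was clear of everything at the end.

Nothing failed or disagreed. In the side view the arm hid part of the box, so that view confirms only part of the lid.

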